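# Clamp the door bell onto the ledge with short turns of a boxed-in nut

### The arm

A 7-joint arm with a two-finger parallel gripper is mounted at the origin on the work surface. World frame = base frame: x ahead of the robot, y to its left, z up, the work surface at z = 0. Lengths are in m, angles in rad, forces in N, time in s.
With the tool pointing down it reaches from about 0.425 to 0.925 m from the base axis. Payload 6.8 kg.
Tool frame: the origin (TCP) lies on the front face of the gripper's body, between the roots of the fingers; the fingertips stand 73 mm ahead of it and the grasp point (between the pads) lies 54 mm ahead of it; z points along the fingers, y is the line along which they close (so a half turn about z gives the same grasp; the last joint's range is limited). The gripper opens to 85 mm and grips with 20 to 120 N. Pads are 22 mm wide; open, the fingers measure 114 mm over their backs; the gripper's body (76 mm by 85 mm) begins 54 mm behind the grasp point. The pads swing forward as they close: fully open they stand 13 mm farther back than shut.
Start: joints at [1.095, 0.477, 0.022, 1.555, -0.011, 1.109, -0.083], TCP at [0.243, -0.63, 0.304] pointing down, gripper open.
Joint ranges: [-2.96, 2.96], [-0.34, 2.1], [-1.41, 1.46], [0.24, 2.44], [-1.37, 4.51], [0.17, 1.92], [-2.96, 2.96]. Speed limits (rad/s): [2.39, 2.39, 3.14, 3.14, 3.14, 3.14, 3.14].

### API

Orientations are given as a unit quaternion [w, x, y, z].
In Python, from station import bot, optics gives the robot as it stands.
- The arm moves only by the tool drive_tool, never from a script. Its argument "deltas" is a list of rows, each an object with "gripper": the closure in counts, from 0 (fully open) to 255 (shut); "offset": the shift along the tool's x, y, z in units of 1000 mm (1.0 is 1000 mm), a list of three; "angular": the turn, a rotation vector about the tool's x, y, z in units of 45 degrees (1.0 is 45 degrees), a list of three. In form: [{"gripper": gripper, "offset": [dx, dy, dz], "angular": [rx, ry, rz]}, ...]. A call has 1 to 5 rows; each row is the pose to reach, as a shift and turn from the pose commanded when the call began, along the tool's axes at that moment; what a row does not reach only later rows make up. A row lasts 1/10 s, in which the tool goes at most 50 mm and 8.59 degrees, less where a joint would pass 70% of its speed; a pose out of reach is approached as far as the arm can. A call with a number of a shift or a turn outside -1 to 1 is refused whole. A call with a gripper value outside its range is refused whole. The fingers move at their own pace and stop on an object; "grip_force" is the grip in N (left out, the last holds). Time passes only in rows, so rows that repeat a pose let the fingers close. It gives the time, the measured TCP pose, the force, the opening and the grip force at its end, in the units of the state.
- bot.get_obs(): the state, without advancing time (a new reading comes with each control period).
- optics.read_camera(name): name is "side" or "top" or "wrist"; returns the picture (480x640x3 uint8, blue, green, red); there is no depth.
- optics.camera_model(name): a dict with "fx", "fy", "cx", "cy" (pixels), "cam_to_world" (4x4, takes a point from camera to world coordinates). Camera axes: x right, y up, looking along -z (the intrinsics and any distortion apply to the point x, -y, -z); pixel columns grow to the right and rows downward; lengths in m; the calibration is good to about 2 mm. A picture is of the moment at which its call begins: read the wrist's pose just before it. camera_model takes no time and is no camera call; for the wrist camera it gives the pose at the moment of the call.
- bot.hand_in(): hands the job in; it is judged then, once.
The state is a dict: "t": time; "q": joint angles; "joint_vel": joint speeds; "joint_torque": joint torques, N m; "eef_pos": TCP position; "tool_rot": TCP orientation; "contact_force": force on the tool from outside, world axes, zero at the start; "torque": the same for the moment, N m; "gripper_width": opening from 0.0 (shut) to 1.0 (fully open); "grasp_force": force on a finger pad.
Only numpy, scipy, OpenCV 4.12 (cv2) and the standard library are available. Lean on these libraries where they do the work, as an engineer would, in place of code of your own. Each camera call takes 0.05 s, during which the arm holds its last target. There are 200 camera calls.

### The job

Slide the flat foot of the bicycle bell into the blue bracket until its nose is fully home against the back stop, then tighten the brass hexagon nut clockwise until the foot is firmly clamped, but do not overtighten it. The yellow lugs block a full turn of the hand and must not be rammed, so work the nut in short back-and-forth swings with a fresh grip each time, and leave the soap dish, sunglasses case and carabiner where they are.

Things in the scene. Friction and masses are not known exactly. Their poses are not given: they have to be found in the camera images.
- bracket: Blue steel clamp bracket fixed to the ledge. Origin: on the ledge, right under the nut's vertical axis; x points into the channel (the way the foot slides in), z up. The channel is 42 mm wide, runs along x between two cheeks from x = -20 mm to the back stop's face at x = +20 mm. The cheeks reach |y| = 42 mm; a flat bridge over the channel lies 30 to 38 mm high.
- lugs: Two yellow upright lugs on the bracket (same origin and axes), y = 30 to 42 and -30 to -42 mm, x = -8 to 8 mm, 38 to 82 mm high. Fingers gripping the nut hit them when the line from finger to finger comes within about 40 degrees of the bracket's y axis; up to 45 degrees either side of its x axis is free. Over 30 N on them is ramming.
- nut_mid (a point): Centre of the brass hexagon nut on the bridge: 36 mm across flats, 30 mm tall (46 to 76 mm above the ledge), vertical axis. Its x axis is square to one pair of flats; the other pairs are square to directions 60 and 120 degrees from it. It stays at its height while it turns. Clockwise seen from above tightens.
- nut: The same nut, origin on its axis at ledge height; how it feels: friction 0.20 N m. Once the shoe meets the foot a springy back-turning moment adds to it, 0.40 N m per radian. Firm: 0.25 rad or more past that touch (0.10 N m added); best 0.6 rad past (0.24 added); 1.0 rad past (0.40) is overtight. Let go, it stays or eases back to 0.5 rad past. At rest, friction can read either way round.
- press: Guide of the black pressure shoe (22 x 22 x 6 mm, on a spring) under the bridge. The nut lowers the shoe 4 mm per radian onto the foot. It starts 4 to 14 mm above the foot's top, how far is unknown, so it meets the foot after 1.0 to 3.5 rad. The guide and its origin (nut axis, ledge height) stay put. Firm is 25 to 100 N of shoe on foot, more is overtight.
- bell: Chrome bicycle bell on its own flat dark steel foot, loose, 0.18 to 0.35 kg, lying flat on the ledge. Origin: underside of the foot, below the dome's axis; x points along the foot to its nose. Foot 8 mm thick, 36 mm wide, from x = -26 to +100 mm, the last 12 mm only 24 mm wide. Black thumb lever at x = -20 to -43 mm.
- bell_mid (a point): On the axis of the bell's dome, 20 mm above the foot's underside. The dome is round, 48 mm in diameter, straight-sided from 14 to 27 mm and closed at 40 mm above the underside. Axes as the bell's.
- bell_nose (a point): Middle of the end face of the foot's nose, 100 mm ahead of the dome's axis, 4 mm up. Fully home when it lies at x = +20 mm in the bracket's frame (within 3 mm); the dome's axis is then at x = -80 mm.
- soap_dish: Empty green ceramic soap dish, 120 x 85 x 25 mm, loose bystander; origin under its centre.
- glasses_case: Black plastic sunglasses case, 155 x 62 x 44 mm, long along its x, loose bystander; origin under its centre.
- carabiner: Aluminium carabiner lying flat, 86 x 45 x 10 mm, loose bystander; origin under its centre.
There are look-alikes about, which are no part of the job. What is shaped like the bell but green is not meant.

How it is judged:
By the outcome, as a careful person would: the job done as asked, in the order asked, and still so for the second after the job is handed in, with the robot touching nothing.
It also fails if it takes over 72 s, if anything falls off the work surface, if the arm or the gripper's body presses on something with over 40 N, if the wrist force passes 120 N, or if a joint passes its speed limit or range.

## Working session

There is one attempt and no reset: what is moved stays moved. The work goes in short steps, Python scripts to look and compute and a tool call to move; the robot and the scene stay as the last step left them, time stands still between calls to the robot, and variables do not carry over. Pictures are saved under pics/ and viewed, at most 10 in all, crops included, and the job is handed in when it is done.

Besides the shell and the picture viewer there is one more tool, called after "Request:" as a command line: name --argument value ..., lists and objects as JSON in quotes. drive_tool: Moves the arm, as the interface text tells. Its arguments: {"type":"object","properties":{"deltas":{"type":"array"},"grip_force":{"type":"number"}},"required":["deltas"]}

```bash
mkdir -p pics; ls
python3 - <<'E'
from station import bot, optics
import cv2, numpy as np
o=bot.get_obs(); print(o)
for n in("top","side"):
    m=optics.camera_model(n); print(n,m)
    cv2.imwrite(f"pics/{n}0.png",optics.read_camera(n))
E
```

```text
pics
{'t': 0.0, 'q': array([ 1.09490303,  0.47782864,  0.02230357,  1.55645605, -0.01149744,
        1.10928195, -0.08309305]), 'joint_vel': array([ 0.00069321, -0.00246149, -0.00071574,  0.00054992,  0.00060539,
       -0.00039033, -0.00160229]), 'joint_torque': array([ 2.09892814e-04, -5.96451795e+01,  1.60823911e+00, -2.81191367e+01,
        1.25412340e-02,  9.47741442e-03,  2.55452346e-05]), 'eef_pos': array([ 0.24255103, -0.62942462,  0.30290381]), 'tool_rot': array([-8.94235887e-04,  9.83132542e-01,  1.82892188e-01, -2.29391186e-04]), 'contact_force': array([-0.37940865,  0.32790202, -0.09968103]), 'torque': array([ 0.04366969, -0.00450731,  0.04007758]), 'grasp_force': 0.0, 'gripper_width': 1.002971099399887}
top {'fx': 586.3833741820198, 'fy': 586.3833741820198, 'cx': 316.0301632707409, 'cy': 241.52813842213843, 'cam_to_world': array([[ 0.00777192,  0.99583721, -0.09081771,  0.4729169 ],
       [-0.9999559 ,  0.00726085, -0.00595655,  0.05440217],
       [-0.00527234,  0.09086   ,  0.99584972,  1.07232148],
       [ 0.        ,  0.        ,  0.        ,  1.        ]])}
side {'fx': 451.7723071546838, 'fy': 451.7723071546838, 'cx': 324.73279870778896, 'cy': 234.24036258260108, 'cam_to_world': array([[-0.89837682,  0.28408039, -0.3349887 ,  0.25840099],
       [-0.43879111, -0.61438753,  0.65573648,  0.63273304],
       [-0.019531  ,  0.73608851,  0.67660346,  0.68003411],
       [ 0.        ,  0.        ,  0.        ,  1.        ]])}
```

View pics/top0.png

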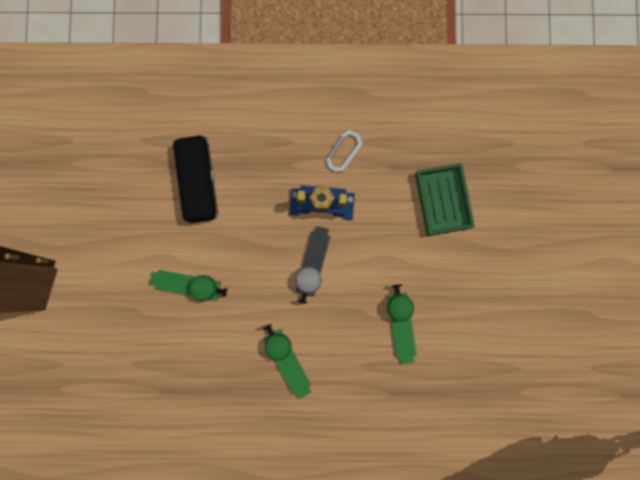

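View pics/side0.png

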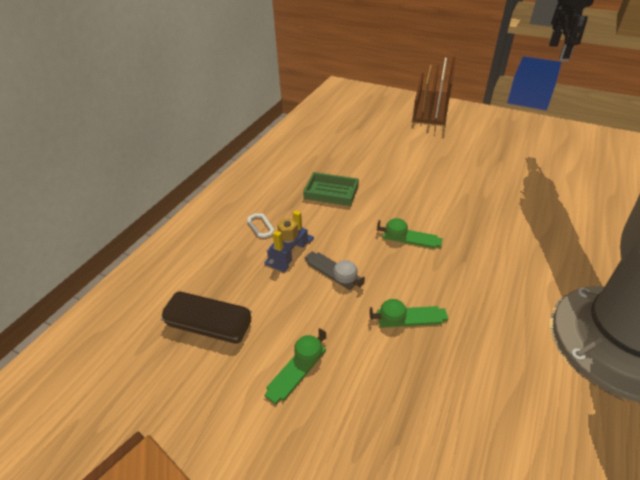

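Candidates: the chrome bell at top (308,281), and green look-alikes at (202,288), (278,347) and (400,307). I choose the chrome one with the dark steel foot and will check it in a close crop.

```bash
cat > h.py <<'E'
from station import bot, optics
import cv2, numpy as np
from scipy.spatial.transform import Rotation as R
def ray(m,u,v):
    T=m["cam_to_world"]; d=T[:3,:3]@np.array([(u-m["cx"])/m["fx"],-(v-m["cy"])/m["fy"],-1.]); return T[:3,3],d
def plane(m,u,v,z):
    o,d=ray(m,u,v); return o+d*(z-o[2])/d[2]
def proj(m,p):
    T=m["cam_to_world"]; c=T[:3,:3].T@(np.asarray(p)-T[:3,3]); return np.array([m["cx"]+m["fx"]*c[0]/-c[2], m["cy"]-m["fy"]*c[1]/-c[2]])
def rot(o): w,x,y,z=o["tool_rot"]; return R.from_quat([x,y,z,w])
def blobs(mask,amin=15):
    n,l,s,c=cv2.connectedComponentsWithStats(mask.astype(np.uint8)); return [(c[i],s[i,4],l==i) for i in range(1,n) if s[i,4]>=amin]
def pose(o): # TCP yaw of tool y (finger line) in world deg, tool tilt
    M=rot(o).as_matrix(); return o["eef_pos"].round(4),np.degrees(np.arctan2(M[1,1],M[0,1])).round(2),M[:,2].round(3)
E
python3 - <<'E'
from h import *
im=cv2.imread("pics/top0.png"); m=optics.camera_model("top"); hsv=cv2.cvtColor(im,cv2.COLOR_BGR2HSV)
H,S,V=cv2.split(hsv)
roi=np.zeros(H.shape,bool); roi[165:315,260:380]=1
for name,mk in dict(yellow=(H>20)&(H<35)&(S>170)&(V>150),grey=(S<60)&(V>100),foot=(S<70)&(V>35)&(V<100),blue=(H>105)&(H<130)&(S>90)).items():
    for c,a,l in blobs(mk&roi):
        pts=np.argwhere(l)[:,::-1].astype(np.float32)
        r=cv2.minAreaRect(pts); print(name,c.round(1),a,r, plane(m,*c,{'yellow':.082,'grey':.04,'foot':.008,'blue':.038}[name]).round(4))
cv2.imwrite("pics/c0.png",cv2.resize(im[170:315,260:380],None,fx=4,fy=4,interpolation=cv2.INTER_CUBIC))
E
```

```text
grey [337.  167.8] 102 ((337.0, 168.0), (6.0, 20.0), 90.0) [0.6997 0.0241 0.04  ]
grey [350.7 198.9] 36 ((350.5, 198.5), (5.0, 7.0), 90.0) [ 6.437e-01 -5.000e-04  4.000e-02]
grey [308.7 279.3] 451 ((308.5, 279.0), (22.0, 23.0), 90.0) [0.5003 0.073  0.04  ]
foot [295.  198.7] 123 ((297.0, 200.0), (30.0, 16.0), 90.0) [0.6486 0.0999 0.008 ]
foot [323.9 206.7] 103 ((328.4245300292969, 202.3881072998047), (52.24375534057617, 26.667221069335938), 11.003539085388184) [0.6343 0.0468 0.008 ]
foot [331.9 196.5] 30 ((331.5, 198.49998474121094), (5.939697742462158, 22.06173324584961), 8.130102157592773) [0.6531 0.0323 0.008 ]
foot [345.4 192.8] 30 ((346.6153869628906, 193.07693481445312), (14.884167671203613, 7.690153121948242), 7.125016689300537) [0.6603 0.0075 0.008 ]
foot [321.5 196.7] 34 ((321.5, 197.0), (6.0, 5.0), 90.0) [0.6527 0.0514 0.008 ]
foot [342.3 203.1] 22 ((342.9954528808594, 203.3486328125), (12.64330768585205, 7.37526273727417), 16.699241638183594) [0.6411 0.0132 0.008 ]
foot [314.4 253.9] 873 ((311.3923034667969, 260.0615539550781), (22.36497688293457, 68.49822235107422), 15.255118370056152) [0.5474 0.0635 0.008 ]
blue [302.  202.7] 322 ((301.51751708984375, 199.88558959960938), (27.698673248291016, 24.111467361450195), 87.39744567871094) [0.6366 0.0861 0.038 ]
blue [340.4 205.9] 351 ((341.17730712890625, 202.94276428222656), (27.851421356201172, 26.37871742248535), 17.650123596191406) [0.6314 0.0178 0.038 ]
```

View pics/c0.png

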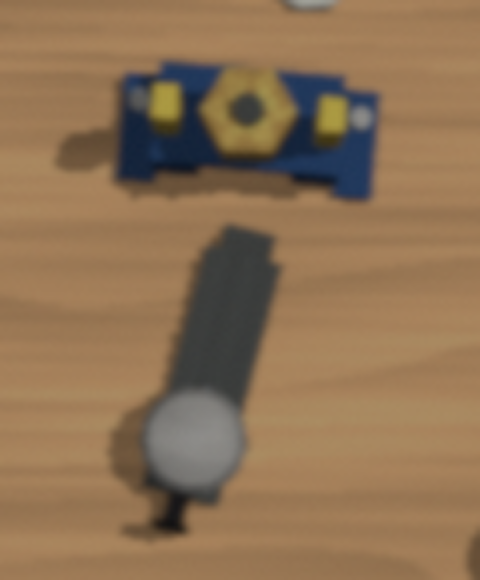

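The crop confirms the chrome bell with dark foot: dome at full-image (308.8,280), nose (323,228), pointing at the bracket. Nut is at (322,198), lug tops at (301.5,195) and (343,198).

Run:
```python
from h import *
m=optics.camera_model("top")
nut=plane(m,322,197.75,.076);l1=plane(m,301.5,195,.082);l2=plane(m,343,198.3,.082);d=plane(m,308.75,280,.033);n=plane(m,323,228.4,.008)
print(nut,l1,l2,d,n)
yb=l1-l2; ax=np.degrees(np.arctan2(yb[1],yb[0]))-90; print("lugdist",np.linalg.norm(yb),"bracket x yaw",ax,"mid",(l1+l2)/2)
f=n-d; print("bell yaw",np.degrees(np.arctan2(f[1],f[0])),np.linalg.norm(f[:2]))
o=bot.get_obs();print(pose(o)); print(rot(o).as_matrix().round(3)); mw=optics.camera_model("wrist");print(mw)
```

```text
[0.63936391 0.05069367 0.076     ] [0.64287031 0.08577044 0.082     ] [0.63765939 0.01486547 0.082     ] [0.49925474 0.07296841 0.033     ] [0.59414577 0.04822694 0.008     ]
lugdist 0.07109619368987569 bracket x yaw -4.2032007560160025 mid [0.64026485 0.05031795 0.082     ]
bell yaw -14.613685741373862 0.09806349198598471
(array([ 0.2425, -0.6295,  0.303 ]), np.float64(-68.93), array([-0.001,  0.002, -1.   ]))
[[ 0.933  0.36  -0.001]
 [ 0.36  -0.933  0.002]
 [-0.    -0.002 -1.   ]]
{'fx': 423.6110203016226, 'fy': 423.6110203016226, 'cx': 324.7154966706693, 'cy': 243.19890467463316, 'cam_to_world': array([[ 0.36028191,  0.8888415 ,  0.28312142,  0.31534825],
       [-0.93284257,  0.34371052,  0.10801769, -0.60251657],
       [-0.00130121, -0.30302453,  0.95298187,  0.37229063],
       [ 0.        ,  0.        ,  0.        ,  1.        ]])}
```

Request:
drive_tool --deltas '[{"gripper": 0, "offset": [0.212, -0.127, 0.03], "angular": [0, 0, 0]}, {"gripper": 0, "offset": [0.212, -0.127, 0.03], "angular": [0, 0, 0]}, {"gripper": 0, "offset": [0.212, -0.127, 0.03], "angular": [0, 0, 0]}, {"gripper": 0, "offset": [0.212, -0.127, 0.03], "angular": [0, 0, 0]}, {"gripper": 0, "offset": [0.212, -0.127, 0.03], "angular": [0, 0, 0]}]'

```text
t: 0.6
eef_pos: [0.3957, -0.4332, 0.2734]
tool_rot: [-0.0, 0.983, 0.183, -0.0]
contact_force: [1.0, 0.2, -0.2]
gripper_width: 1.0
grasp_force: 0.0
```

Request:
drive_tool --deltas '[{"gripper": 0, "offset": [0.145, -0.087, 0.02], "angular": [0, 0, 0.8]}, {"gripper": 0, "offset": [0.145, -0.087, 0.02], "angular": [0, 0, 0.8]}, {"gripper": 0, "offset": [0.145, -0.087, 0.02], "angular": [0, 0, 0.8]}, {"gripper": 0, "offset": [0.145, -0.087, 0.02], "angular": [0, 0, 0.8]}, {"gripper": 0, "offset": [0.145, -0.087, 0.02], "angular": [0, 0, 0.8]}]'

```text
t: 1.1
eef_pos: [0.502, -0.2962, 0.253]
tool_rot: [-0.001, 0.992, -0.128, -0.0]
contact_force: [0.4, -0.1, -0.1]
gripper_width: 0.998
grasp_force: 0.0
```

```bash
cat >> h.py <<'E'
def to(p,yawx):  # deltas from present measured pose to TCP p, tool x yaw (deg), tool down
    o=bot.get_obs(); M=rot(o).as_matrix(); c,s=np.cos(np.radians(yawx)),np.sin(np.radians(yawx))
    G=np.array([[c,s,0],[s,-c,0],[0,0,-1.]])
    print("t",round(o["t"],2),"q",o["q"].round(2),"pos",o["eef_pos"].round(4),"yawx",np.degrees(np.arctan2(M[1,0],M[0,0])).round(2),"F",o["contact_force"].round(1),"T",o["torque"].round(2))
    print("offset",(M.T@(np.array(p)-o["eef_pos"])).round(4),"ang",(np.degrees(R.from_matrix(M.T@G).as_rotvec())/45).round(3))
E
python3 -c "
from h import *
to([.499,.073,.2],-14.6)"
```

```text
t 1.1 q [ 0.42  0.38  0.01  1.83 -0.01  0.93 -1.4 ] pos [ 0.502  -0.2962  0.253 ] yawx -14.72 F [ 0.4 -0.1 -0.1] T [ 0.01  0.06 -0.02]
offset [-0.0967 -0.3562  0.054 ] ang [-0.004  0.001 -0.003]
```

Request:
drive_tool --deltas '[{"gripper": 0, "offset": [-0.065, -0.239, 0.036], "angular": [0, 0, 0]}, {"gripper": 0, "offset": [-0.065, -0.239, 0.036], "angular": [0, 0, 0]}, {"gripper": 0, "offset": [-0.065, -0.239, 0.036], "angular": [0, 0, 0]}, {"gripper": 0, "offset": [-0.065, -0.239, 0.036], "angular": [0, 0, 0]}, {"gripper": 0, "offset": [-0.065, -0.239, 0.036], "angular": [0, 0, 0]}]'

```text
t: 1.6
eef_pos: [0.4971, -0.0526, 0.2176]
tool_rot: [0.0, 0.992, -0.13, -0.0]
contact_force: [1.2, -0.2, -0.7]
gripper_width: 1.0
grasp_force: 0.0
```

Request:
drive_tool --deltas '[{"gripper": 60, "offset": [-0.032, -0.117, 0.018], "angular": [0, 0, 0]}, {"gripper": 60, "offset": [-0.032, -0.117, 0.018], "angular": [0, 0, 0]}, {"gripper": 60, "offset": [-0.032, -0.117, 0.018], "angular": [0, 0, 0]}]'

```text
t: 1.9
eef_pos: [0.4959, 0.072, 0.1993]
tool_rot: [-0.001, 0.992, -0.127, -0.001]
contact_force: [0.1, -0.6, 0.2]
gripper_width: 0.762
grasp_force: 0.0
```

```bash
python3 -c "
from h import *
to([.499,.073,.076],-14.6)
print(bot.get_obs()['gripper_width'])
m=optics.camera_model('wrist');im=optics.read_camera('wrist');cv2.imwrite('pics/w1.png',im)
np.save('w1.npy',m)
print(proj(m,[.499,.073,.033]),proj(m,[.594,.048,.008]),proj(m,[.6394,.0507,.076]))
"
```

```text
t 1.9 q [-0.15  0.34 -0.15  2.05  0.07  0.76 -2.16] pos [0.4959 0.072  0.1993] yawx -14.59 F [ 0.1 -0.6  0.2] T [-0.06  0.04  0.03]
offset [ 0.0029 -0.0016  0.1233] ang [-0.002  0.002  0.   ]
0.762341554062808
[320.76963907 243.81521102] [321.28106444  66.19531231] [283.20598057 -71.56049843]
```

View pics/w1.png

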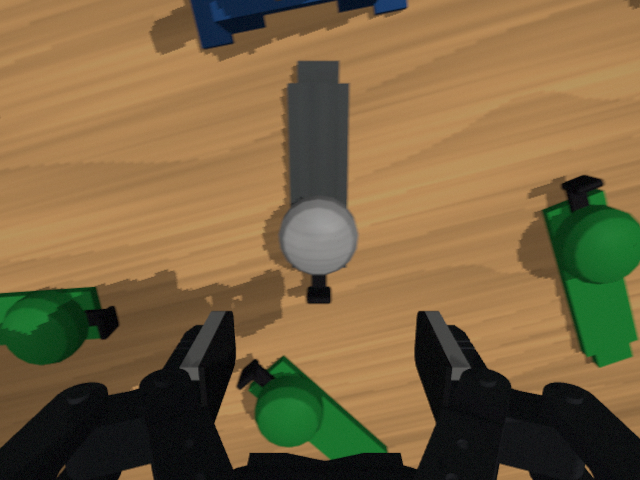

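Dome at (318,236), nose end at (318,62), foot straight up the image: bell yaw equals the tool yaw.

```bash
python3 -c "
from h import *
m=np.load('w1.npy',allow_pickle=True).item()
d=plane(m,318,236,.025);n=plane(m,318.5,62,.006);f=n-d;print(d,n,np.linalg.norm(f[:2]),np.degrees(np.arctan2(f[1],f[0])))
to([d[0],d[1],.076],-14.6)
"
```

```text
[0.50172064 0.0740819  0.025     ] [0.59672475 0.04894845 0.006     ] 0.09827243956304875 -14.818199311543665
t 1.95 q [-0.15  0.34 -0.15  2.05  0.07  0.76 -2.16] pos [0.4959 0.0743 0.1991] yawx -14.43 F [ 0.1  2.8 -0.3] T [ 0.14  0.04 -0.02]
offset [ 0.0059 -0.0009  0.1231] ang [-0.003  0.002  0.004]
```

Request:
drive_tool --deltas '[{"gripper": 60, "offset": [0.006, -0.001, 0.049], "angular": [0, 0, 0]}, {"gripper": 60, "offset": [0.006, -0.001, 0.095], "angular": [0, 0, 0]}, {"gripper": 60, "offset": [0.006, -0.001, 0.118], "angular": [0, 0, 0]}, {"gripper": 60, "offset": [0.006, -0.001, 0.12], "angular": [0, 0, 0]}]'

```text
t: 2.35
eef_pos: [0.5009, 0.0657, 0.077]
tool_rot: [0.001, 0.992, -0.13, -0.003]
contact_force: [-0.8, 0.2, 0.3]
gripper_width: 0.768
grasp_force: 0.0
```

Request:
drive_tool --deltas '[{"gripper": 255, "offset": [0, 0, 0], "angular": [0, 0, 0]}, {"gripper": 255, "offset": [0, 0, 0], "angular": [0, 0, 0]}, {"gripper": 255, "offset": [0, 0, 0], "angular": [0, 0, 0]}, {"gripper": 255, "offset": [0, 0, 0], "angular": [0, 0, 0]}]' --grip_force 50

```text
t: 2.75
eef_pos: [0.5036, 0.0662, 0.081]
tool_rot: [-0.0, 0.992, -0.13, 0.001]
contact_force: [0.3, 0.2, -2.4]
gripper_width: 0.536
grasp_force: 51.4
```

```bash
python3 -c "
from h import *
to([.5105,.060,.081],-4.2)
"
```

```text
t 2.75 q [-0.16  0.54 -0.11  2.1   0.12  0.5  -2.2 ] pos [0.5036 0.0662 0.081 ] yawx -14.94 F [ 0.3  0.2 -2.4] T [ 0.07 -0.05  0.05]
offset [0.0083 0.0042 0.    ] ang [-0.001 -0.003 -0.239]
```

Request:
drive_tool --deltas '[{"gripper": 255, "offset": [0.003, 0.002, 0], "angular": [0, 0, -0.1]}, {"gripper": 255, "offset": [0.006, 0.003, 0], "angular": [0, 0, -0.2]}, {"gripper": 255, "offset": [0.008, 0.004, 0], "angular": [0, 0, -0.24]}, {"gripper": 255, "offset": [0.008, 0.004, 0], "angular": [0, 0, -0.24]}, {"gripper": 255, "offset": [0.008, 0.004, 0], "angular": [0, 0, -0.24]}]'

```text
t: 3.25
eef_pos: [0.51, 0.0603, 0.0809]
tool_rot: [-0.0, 0.999, -0.036, 0.001]
contact_force: [-2.1, -0.5, 6.4]
gripper_width: 0.535
grasp_force: 52.2
```

```bash
python3 -c "
from h import *
to([.5105,.060,.081],-4.2)
m=optics.camera_model('wrist');im=optics.read_camera('wrist');cv2.imwrite('pics/w2.png',im)
np.save('w2.npy',m)
cv2.imwrite('pics/t2.png',optics.read_camera('top'))
"
```

```text
t 3.25 q [-0.11  0.55 -0.16  2.08  0.17  0.52 -2.04] pos [0.51   0.0603 0.0809] yawx -4.17 F [-2.1 -0.5  6.4] T [0.1  0.5  0.08]
offset [ 0.0005  0.0002 -0.0001] ang [-0.    -0.001  0.001]
```

View pics/w2.png

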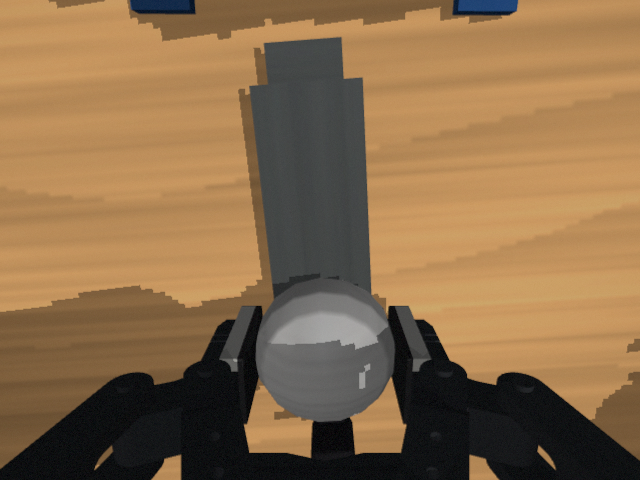

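Bracket cheeks' edges at columns 132–194 and 455–517 (centre 324.5, level rows): tool is aligned with the bracket. The nose at (304,41) is left of centre, so the bell is yawed a bit in the grip.

```bash
python3 -c "
from h import *
m=np.load('w2.npy',allow_pickle=True).item()
P={k:plane(m,*p,.008) for k,p in dict(fl=(250,87),fr=(362,79),bl=(274,288),br=(371,288),n1=(265,44),n2=(342,38)).items()}
print({k:v.round(4) for k,v in P.items()})
ya=lambda a,b:np.degrees(np.arctan2(*(P[b]-P[a])[[1,0]]))
print(ya('bl','fl'),ya('br','fr'),'nose',(P['n1']+P['n2'])/2, 'front edge yaw',ya('fr','fl')-90, 'w',np.linalg.norm(P['fl']-P['fr']))
for p in((132,12),(194,12),(455,13),(517,13)): print(plane(m,*p,0).round(4),plane(m,*p,.03).round(4))
"
```

```text
{'fl': array([0.596 , 0.0769, 0.008 ]), 'fr': array([0.5958, 0.0415, 0.008 ]), 'bl': array([0.527 , 0.0767, 0.008 ]), 'br': array([0.5244, 0.0415, 0.008 ]), 'n1': array([0.608 , 0.0707, 0.008 ]), 'n2': array([0.6079, 0.0471, 0.008 ])}
0.09660338593528255 0.02348886381499647 nose [0.60796216 0.05889445 0.008     ] front edge yaw -0.30413583714891956 w 0.03535472239524082
[0.6214 0.1127 0.    ] [0.6146 0.101  0.03  ]
[0.62   0.0931 0.    ] [0.6135 0.0853 0.03  ]
[0.6137 0.0105 0.    ] [0.6085 0.0191 0.03  ]
[ 0.6123 -0.0092  0.    ] [0.6074 0.0034 0.03  ]
```

Request:
drive_tool --deltas '[{"gripper": 255, "offset": [0, 0, 0], "angular": [0, 0, 0.05]}, {"gripper": 255, "offset": [0, 0, 0], "angular": [0, 0, 0.095]}, {"gripper": 255, "offset": [0.003, 0, 0], "angular": [0, 0, 0.095]}, {"gripper": 255, "offset": [0.006, 0, 0], "angular": [0, 0, 0.095]}, {"gripper": 255, "offset": [0.006, 0, 0], "angular": [0, 0, 0.095]}]'

```text
t: 3.85
eef_pos: [0.5136, 0.0604, 0.0808]
tool_rot: [0.0, 0.997, -0.074, -0.002]
contact_force: [-11.7, 1.4, 19.1]
gripper_width: 0.538
grasp_force: 53.4
```

```bash
python3 -c "
from h import *
to([.5165,.0596,.081],-8.4)
m=optics.camera_model('wrist');im=optics.read_camera('wrist');cv2.imwrite('pics/w3.png',im)
np.save('w3.npy',m)
H,S,V=cv2.split(cv2.cvtColor(im,cv2.COLOR_BGR2HSV))
k=(S<70)&(V>40)&(V<130); k[285:]=0
c,a,l=max(blobs(k),key=lambda b:b[1]); print(c,a)
L=[];Rr=[]
for r in range(100,270,5):
    x=np.flatnonzero(l[r]); L.append(plane(m,x[0],r,.008)); Rr.append(plane(m,x[-1]+1,r,.008))
L=np.array(L);Rr=np.array(Rr)
for e in(L,Rr,(L+Rr)/2):
    p=np.polyfit(e[:,0],e[:,1],1);print(np.degrees(np.arctan(p[0])), 'y at .62', np.polyval(p,.62))
r0=np.flatnonzero(l.any(1))[0]; print('top row',r0, np.flatnonzero(l[r0+4])[[0,-1]],plane(m,np.flatnonzero(l[r0+4]).mean(),r0,.008))
"
```

```text
t 3.85 q [-0.12  0.56 -0.14  2.07  0.15  0.53 -2.09] pos [0.5136 0.0604 0.0808] yawx -8.46 F [-11.7   1.4  19.1] T [0.43 2.28 0.05]
offset [ 0.003   0.0004 -0.0002] ang [ 0.001  0.005 -0.001]
[312.21371862 164.84907105] 24813
-4.46587645626497 y at .62 0.0691228538491067
-4.462709329109504 y at .62 0.03335378739995127
-4.464401970161933 y at .62 0.05123814602176796
top row 37 [283 341] [0.61146785 0.04900333 0.008     ]
```

Request:
drive_tool --deltas '[{"gripper": 255, "offset": [0, -0.001, -0.002], "angular": [0, 0, 0]}, {"gripper": 255, "offset": [0.006, -0.001, -0.002], "angular": [0, 0, 0]}, {"gripper": 255, "offset": [0.012, -0.002, -0.002], "angular": [0, 0, 0]}, {"gripper": 255, "offset": [0.018, -0.002, -0.002], "angular": [0, 0, 0]}, {"gripper": 255, "offset": [0.024, -0.0025, -0.002], "angular": [0, 0, 0]}]'

```text
t: 4.4
eef_pos: [0.5405, 0.0586, 0.0817]
tool_rot: [0.0, 0.997, -0.074, 0.0]
contact_force: [-1.0, 0.4, -2.9]
gripper_width: 0.538
grasp_force: 51.5
```

```bash
python3 -c "
from h import *
to([.5602,.0564,.081],-8.4)
"
```

```text
t 4.4 q [-0.11  0.58 -0.14  2.01  0.15  0.56 -2.07] pos [0.5405 0.0586 0.0817] yawx -8.44 F [-1.   0.4 -2.9] T [-0.03  0.13 -0.01]
offset [ 0.0198 -0.0007  0.0007] ang [ 0.    -0.    -0.001]
```

Request:
drive_tool --deltas '[{"gripper": 255, "offset": [0.006, -0.0005, 0.0005], "angular": [0, 0, 0]}, {"gripper": 255, "offset": [0.012, -0.001, 0.001], "angular": [0, 0, 0]}, {"gripper": 255, "offset": [0.018, -0.0015, 0.001], "angular": [0, 0, 0]}, {"gripper": 255, "offset": [0.022, -0.002, 0.001], "angular": [0, 0, 0]}, {"gripper": 255, "offset": [0.025, -0.002, 0.001], "angular": [0, 0, 0]}]'

```text
t: 4.9
eef_pos: [0.5636, 0.0576, 0.0809]
tool_rot: [0.0, 0.997, -0.073, -0.002]
contact_force: [-12.4, 1.6, 13.3]
gripper_width: 0.536
grasp_force: 53.0
```

```bash
python3 -c "
from h import *
to([.5602,.0564,.081],-8.4)
"
```

```text
t 4.9 q [-0.1   0.61 -0.14  1.96  0.15  0.59 -2.06] pos [0.5636 0.0576 0.0809] yawx -8.39 F [-12.4   1.6  13.3] T [0.56 2.71 0.03]
offset [-0.0032  0.0017 -0.    ] ang [0.001 0.005 0.   ]
```

Request:
drive_tool --deltas '[{"gripper": 255, "offset": [0.002, 0, -0.001], "angular": [0, 0, 0]}, {"gripper": 255, "offset": [0.004, 0, -0.001], "angular": [0, 0, 0]}, {"gripper": 255, "offset": [0.004, 0, -0.001], "angular": [0, 0, 0]}]'

```text
t: 5.2
eef_pos: [0.564, 0.0575, 0.0809]
tool_rot: [0.001, 0.997, -0.073, -0.005]
contact_force: [-13.9, 2.7, 9.3]
gripper_width: 0.539
grasp_force: 52.5
```

```bash
python3 -c "
from h import *
to([.5602,.0564,.081],-8.4)
m=optics.camera_model('side');im=optics.read_camera('side');cv2.imwrite('pics/s4.png',im)
t=optics.read_camera('top');cv2.imwrite('pics/t4.png',t)
"
```

```text
t 5.2 q [-0.1   0.61 -0.14  1.95  0.14  0.6  -2.05] pos [0.564  0.0575 0.0809] yawx -8.32 F [-13.9   2.7   9.3] T [0.67 3.   0.08]
offset [-0.0036  0.0016 -0.    ] ang [0.003 0.013 0.002]
```

Request:
drive_tool --deltas '[{"gripper": 60, "offset": [-0.003, 0, -0.001], "angular": [0, 0, 0]}, {"gripper": 60, "offset": [-0.003, 0, -0.001], "angular": [0, 0, 0]}, {"gripper": 60, "offset": [-0.003, 0, -0.001], "angular": [0, 0, 0]}, {"gripper": 60, "offset": [-0.003, 0, -0.05], "angular": [0, 0, 0]}, {"gripper": 60, "offset": [-0.003, 0, -0.1], "angular": [0, 0, 0]}]'

```text
t: 5.8
eef_pos: [0.5654, 0.0567, 0.1818]
tool_rot: [0.0, 0.997, -0.073, -0.001]
contact_force: [2.8, 0.5, 0.6]
gripper_width: 0.762
grasp_force: 0.0
```

Request:
drive_tool --deltas '[{"gripper": 60, "offset": [0, 0, -0.05], "angular": [0, 0, 0]}, {"gripper": 60, "offset": [0, 0, -0.05], "angular": [0, 0, 0]}, {"gripper": 60, "offset": [0, 0, -0.05], "angular": [0, 0, 0]}]'

```text
t: 6.1
eef_pos: [0.567, 0.057, 0.2338]
tool_rot: [-0.0, 0.997, -0.074, 0.002]
contact_force: [-0.7, 0.7, -0.0]
gripper_width: 0.763
grasp_force: 0.0
```

```bash
python3 -c "
from h import *
to([.64,.0505,.16],86)
m=optics.camera_model('wrist');im=optics.read_camera('wrist');cv2.imwrite('pics/w5.png',im)
np.save('w5.npy',m)
"
```

```text
t 6.1 q [-0.07  0.39 -0.18  1.87  0.09  0.88 -2.01] pos [0.567  0.057  0.2338] yawx -8.44 F [-0.7  0.7 -0. ] T [-0.01  0.1   0.01]
offset [ 0.0728 -0.0042  0.0741] ang [ 0.003 -0.005 -2.099]
```

View pics/w5.png

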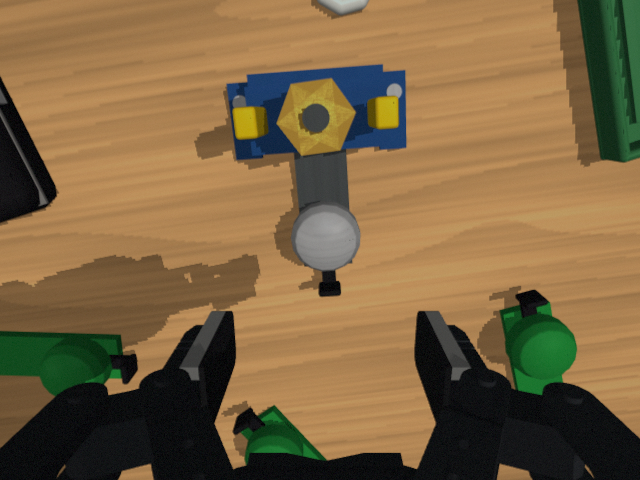

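Bell sits in the channel, dome at (326,237), nut (316,117), lugs (250,122) and (384,112). I now measure these.

```bash
python3 -c "
from h import *
m=np.load('w5.npy',allow_pickle=True).item(); im=cv2.imread('pics/w5.png')
H,S,V=cv2.split(cv2.cvtColor(im,cv2.COLOR_BGR2HSV))
k=(H>15)&(H<35)&(S>120)&(V>110); k[:70]=0;k[165:]=0;k[:,:225]=0;k[:,410:]=0
for c,a,l in blobs(k,150):
    print(c.round(1),a)
    if a>1500:
        cn=max(cv2.findContours(l.astype(np.uint8),0,1)[0],key=cv2.contourArea); hull=cv2.convexHull(cn)
        ap=cv2.approxPolyDP(hull,6,True)[:,0]; W=np.array([plane(m,*p,.076)[:2] for p in ap]); print(ap.tolist()); print(W.round(4),W.mean(0))
        cc=W.mean(0); d=W-cc; print(np.linalg.norm(d,axis=1).round(4),(np.degrees(np.arctan2(d[:,1],d[:,0]))%60).round(1))
d=plane(m,326,237,.025);b=np.array([.64,.0505]);t=np.radians(-4.2);e=d[:2]-b
print('dome',d,'bracket',e@[np.cos(t),np.sin(t)],e@[-np.sin(t),np.cos(t)])
"
```

```text
[239.1  75. ] 288
[383.7 147.1] 1053
[315.8 116.4] 3662
[[331, 79], [354, 115], [339, 150], [301, 155], [277, 124], [290, 85]]
[[0.6583 0.0396]
 [0.6395 0.0304]
 [0.6231 0.0404]
 [0.6235 0.0606]
 [0.6409 0.0703]
 [0.6585 0.0604]] [0.64064657 0.05028944]
[0.0206 0.02   0.0201 0.02   0.02   0.0206] [28.9 26.7 29.5 29.  29.3 29.6]
[386.5 111.9] 725
[245.8 121.9] 771
[230.8 153.3] 269
[274.6 159.9] 273
dome [0.56189962 0.05615239 0.025     ] bracket -0.07830461076896178 -8.272436411595123e-05
```

Request:
drive_tool --deltas '[{"gripper": 60, "offset": [0.073, -0.004, 0], "angular": [0, 0, -0.95]}, {"gripper": 60, "offset": [0.073, -0.004, 0], "angular": [0, 0, -0.95]}, {"gripper": 60, "offset": [0.073, -0.004, 0], "angular": [0, 0, -0.95]}, {"gripper": 60, "offset": [0.073, -0.004, 0], "angular": [0, 0, -0.95]}, {"gripper": 60, "offset": [0.073, -0.004, 0], "angular": [0, 0, -0.95]}]'

```text
t: 6.65
eef_pos: [0.6379, 0.0501, 0.2293]
tool_rot: [-0.0, 0.955, 0.298, -0.002]
contact_force: [0.2, -0.6, 0.7]
gripper_width: 0.769
grasp_force: 0.0
```

Request:
drive_tool --deltas '[{"gripper": 60, "offset": [0, 0, 0.05], "angular": [0, 0, -0.95]}, {"gripper": 60, "offset": [0, 0, 0.05], "angular": [0, 0, -0.95]}, {"gripper": 60, "offset": [0, 0, 0.05], "angular": [0, 0, -0.95]}, {"gripper": 60, "offset": [0, 0, 0.05], "angular": [0, 0, -0.95]}, {"gripper": 60, "offset": [0, 0, 0.05], "angular": [0, 0, -0.95]}]'

```text
t: 7.15
eef_pos: [0.6376, 0.0502, 0.1795]
tool_rot: [-0.001, 0.78, 0.626, -0.001]
contact_force: [-0.1, 0.5, -0.6]
gripper_width: 0.764
grasp_force: 0.0
```

```bash
python3 -c "
from h import *
to([.6406,.0503,.117],88.8)
"
```

```text
t 7.15 q [ 0.17  0.6  -0.49  1.72  0.34  0.91 -0.67] pos [0.6376 0.0502 0.1795] yawx 77.45 F [-0.1  0.5 -0.6] T [ 0.01 -0.04  0.02]
offset [0.0008 0.0031 0.0625] ang [-0.005  0.    -0.252]
```

Request:
drive_tool --deltas '[{"gripper": 60, "offset": [0.001, 0.003, 0.02], "angular": [0, 0, -0.25]}, {"gripper": 60, "offset": [0.001, 0.003, 0.02], "angular": [0, 0, -0.25]}, {"gripper": 60, "offset": [0.001, 0.003, 0.05], "angular": [0, 0, -0.25]}, {"gripper": 60, "offset": [0.001, 0.003, 0.062], "angular": [0, 0, -0.25]}, {"gripper": 60, "offset": [0.001, 0.003, 0.062], "angular": [0, 0, -0.25]}]'

```text
t: 7.65
eef_pos: [0.6395, 0.0502, 0.1164]
tool_rot: [-0.002, 0.717, 0.697, -0.003]
contact_force: [0.2, 1.3, 0.3]
gripper_width: 0.766
grasp_force: 0.0
```

Request:
drive_tool --deltas '[{"gripper": 255, "offset": [0, 0, 0], "angular": [0, 0, 0]}, {"gripper": 255, "offset": [0, 0, 0], "angular": [0, 0, 0]}, {"gripper": 255, "offset": [0, 0, 0], "angular": [0, 0, 0]}, {"gripper": 255, "offset": [0, 0, 0], "angular": [0, 0, 0]}]' --grip_force 60

```text
t: 8.05
eef_pos: [0.6413, 0.051, 0.1211]
tool_rot: [0.0, 0.717, 0.697, -0.0]
contact_force: [-5.1, -0.5, 6.3]
gripper_width: 0.411
grasp_force: 60.6
```

```bash
python3 -c "
from h import *
to([.6406,.0503,.117],88.8)
"
```

```text
t 8.05 q [ 0.18  0.69 -0.5   1.74  0.43  0.83 -0.55] pos [0.6413 0.051  0.1211] yawx 88.35 F [-5.1 -0.5  6.3] T [-0.07  0.9  -0.09]
offset [-0.0007 -0.0007  0.0041] ang [-0.    0.   -0.01]
```

Request:
drive_tool --deltas '[{"gripper": 255, "offset": [0, 0, 0], "angular": [0, 0, 0.15]}, {"gripper": 255, "offset": [0, 0, 0], "angular": [0, 0, 0.33]}, {"gripper": 255, "offset": [0, 0, 0], "angular": [0, 0, 0.51]}]'

```text
t: 8.35
eef_pos: [0.6413, 0.0509, 0.1211]
tool_rot: [0.0, 0.843, 0.538, -0.0]
contact_force: [-5.6, -0.7, 6.3]
gripper_width: 0.41
grasp_force: 60.9
```

```bash
python3 -c "
from h import *
to([.6406,.0503,.117],88.8)
"
```

```text
t 8.35 q [ 0.11  0.67 -0.4   1.74  0.34  0.8  -0.89] pos [0.6413 0.0509 0.1211] yawx 65.12 F [-5.6 -0.7  6.3] T [-0.2   0.97  0.23]
offset [-0.0009 -0.0004  0.0041] ang [-0.     0.    -0.526]
```

Request:
drive_tool --deltas '[{"gripper": 255, "offset": [0, 0, 0], "angular": [0, 0, 0.17]}, {"gripper": 255, "offset": [0, 0, 0], "angular": [0, 0, 0.34]}, {"gripper": 255, "offset": [0, 0, 0], "angular": [0, 0, 0.44]}]'

```text
t: 8.65
eef_pos: [0.6413, 0.0509, 0.1211]
tool_rot: [0.0, 0.923, 0.386, -0.0]
contact_force: [-5.4, -0.7, 6.4]
gripper_width: 0.41
grasp_force: 60.8
```

```bash
python3 -c "
from h import *
to([.6406,.0503,.117],44)
"
```

```text
t 8.65 q [ 0.05  0.66 -0.32  1.75  0.27  0.78 -1.18] pos [0.6413 0.0509 0.1211] yawx 45.39 F [-5.4 -0.7  6.4] T [-0.3   1.03  0.18]
offset [-0.0009 -0.      0.0041] ang [0.    0.001 0.031]
```

Request:
drive_tool --deltas '[{"gripper": 60, "offset": [0, 0, 0], "angular": [0, 0, 0]}, {"gripper": 60, "offset": [0, 0, 0], "angular": [0, 0, 0]}, {"gripper": 60, "offset": [0, 0, 0], "angular": [0, 0, -0.19]}, {"gripper": 60, "offset": [0, 0, 0], "angular": [0, 0, -0.38]}, {"gripper": 60, "offset": [0, 0, 0], "angular": [0, 0, -0.57]}]'

```text
t: 9.15
eef_pos: [0.6423, 0.0506, 0.1203]
tool_rot: [0.0, 0.811, 0.586, 0.001]
contact_force: [0.6, 0.4, 0.3]
gripper_width: 0.765
grasp_force: 0.0
```

Request:
drive_tool --deltas '[{"gripper": 60, "offset": [0, 0, 0], "angular": [0, 0, -0.19]}, {"gripper": 60, "offset": [0, 0, 0], "angular": [0, 0, -0.38]}, {"gripper": 60, "offset": [0, 0, 0], "angular": [0, 0, -0.57]}, {"gripper": 60, "offset": [0, 0, 0], "angular": [0, 0, -0.76]}, {"gripper": 60, "offset": [0, 0, 0], "angular": [0, 0, -0.76]}]'

```text
t: 9.65
eef_pos: [0.6422, 0.0502, 0.12]
tool_rot: [0.0, 0.605, 0.796, 0.001]
contact_force: [-0.4, 0.0, 0.9]
gripper_width: 0.767
grasp_force: 0.0
```

```bash
python3 -c "
from h import *
to([.6413,.0509,.120],105.4)
print(bot.get_obs()['gripper_width'])
"
```

```text
t 9.65 q [ 0.23  0.71 -0.57  1.73  0.49  0.84 -0.29] pos [0.6422 0.0502 0.12  ] yawx 105.54 F [-0.4  0.   0.9] T [ 0.04 -0.03  0.02]
offset [ 0.0009 -0.0007  0.    ] ang [ 0.001 -0.001  0.003]
0.7667962908207182
```

Request:
drive_tool --deltas '[{"gripper": 255, "offset": [0.001, -0.001, 0], "angular": [0, 0, 0]}, {"gripper": 255, "offset": [0.001, -0.001, 0], "angular": [0, 0, 0]}, {"gripper": 255, "offset": [0.001, -0.001, 0], "angular": [0, 0, 0]}, {"gripper": 255, "offset": [0.001, -0.001, 0], "angular": [0, 0, 0]}]'

```text
t: 10.05
eef_pos: [0.6407, 0.0516, 0.1203]
tool_rot: [0.0, 0.606, 0.795, 0.0]
contact_force: [0.4, 0.1, 3.2]
gripper_width: 0.412
grasp_force: 60.0
```

Request:
drive_tool --deltas '[{"gripper": 255, "offset": [0, 0, 0], "angular": [0, 0, 0.16]}, {"gripper": 255, "offset": [0, 0, 0], "angular": [0, 0, 0.34]}, {"gripper": 255, "offset": [0, 0, 0], "angular": [0, 0, 0.52]}, {"gripper": 255, "offset": [0, 0, 0], "angular": [0, 0, 0.67]}]'

```text
t: 10.45
eef_pos: [0.6409, 0.0516, 0.1203]
tool_rot: [0.0, 0.793, 0.609, 0.001]
contact_force: [0.9, 0.6, 0.8]
gripper_width: 0.414
grasp_force: 60.1
```

```bash
python3 -c "
from h import *
to([.6413,.0509,.120],105.4)
"
```

```text
t 10.45 q [ 0.14  0.68 -0.44  1.74  0.38  0.81 -0.75] pos [0.6409 0.0516 0.1203] yawx 75.0 F [0.9 0.6 0.8] T [ 0.05 -0.07  0.24]
offset [-0.0006  0.0005  0.0003] ang [ 0.002  0.    -0.676]
```

Request:
drive_tool --deltas '[{"gripper": 255, "offset": [0, 0, 0], "angular": [0, 0, 0.16]}, {"gripper": 255, "offset": [0, 0, 0], "angular": [0, 0, 0.34]}, {"gripper": 255, "offset": [0, 0, 0], "angular": [0, 0, 0.52]}, {"gripper": 255, "offset": [0, 0, 0], "angular": [0, 0, 0.67]}]'

```text
t: 10.85
eef_pos: [0.6412, 0.0515, 0.1203]
tool_rot: [0.0, 0.924, 0.381, 0.001]
contact_force: [1.8, -0.6, -0.7]
gripper_width: 0.41
grasp_force: 60.0
```

```bash
python3 -c "
from h import *
to([.6413,.0509,.120],45.4)
"
```

```text
t 10.85 q [ 0.05  0.66 -0.32  1.75  0.27  0.78 -1.19] pos [0.6412 0.0515 0.1203] yawx 44.84 F [ 1.8 -0.6 -0.7] T [ 0.02 -0.2   0.17]
offset [-0.0003  0.0005  0.0003] ang [ 0.002 -0.002 -0.012]
```

Request:
drive_tool --deltas '[{"gripper": 60, "offset": [0, 0, 0], "angular": [0, 0, 0]}, {"gripper": 60, "offset": [0, 0, 0], "angular": [0, 0, 0]}, {"gripper": 60, "offset": [0, 0, 0], "angular": [0, 0, -0.19]}, {"gripper": 60, "offset": [0, 0, 0], "angular": [0, 0, -0.38]}, {"gripper": 60, "offset": [0, 0, 0], "angular": [0, 0, -0.57]}]'

```text
t: 11.35
eef_pos: [0.6403, 0.0514, 0.1198]
tool_rot: [-0.0, 0.813, 0.583, -0.0]
contact_force: [0.4, 0.9, -0.8]
gripper_width: 0.762
grasp_force: 0.0
```

Request:
drive_tool --deltas '[{"gripper": 60, "offset": [0, 0, 0], "angular": [0, 0, -0.19]}, {"gripper": 60, "offset": [0, 0, 0], "angular": [0, 0, -0.38]}, {"gripper": 60, "offset": [0, 0, 0], "angular": [0, 0, -0.57]}, {"gripper": 60, "offset": [0, 0, 0], "angular": [0, 0, -0.76]}, {"gripper": 60, "offset": [0, 0, 0], "angular": [0, 0, -0.76]}]'

```text
t: 11.85
eef_pos: [0.6403, 0.0509, 0.1197]
tool_rot: [-0.0, 0.608, 0.794, 0.0]
contact_force: [-0.3, 0.4, 0.5]
gripper_width: 0.764
grasp_force: 0.0
```

Request:
drive_tool --deltas '[{"gripper": 255, "offset": [0, 0, 0], "angular": [0, 0, 0]}, {"gripper": 255, "offset": [0, 0, 0], "angular": [0, 0, 0]}, {"gripper": 255, "offset": [0, 0, 0], "angular": [0, 0, 0]}, {"gripper": 255, "offset": [0, 0, 0], "angular": [0, 0, 0]}]'

```text
t: 12.25
eef_pos: [0.6407, 0.0514, 0.1202]
tool_rot: [0.0, 0.609, 0.793, 0.0]
contact_force: [1.6, -0.8, 2.4]
gripper_width: 0.406
grasp_force: 60.2
```

Request:
drive_tool --deltas '[{"gripper": 255, "offset": [0, 0, 0], "angular": [0, 0, 0.16]}, {"gripper": 255, "offset": [0, 0, 0], "angular": [0, 0, 0.34]}, {"gripper": 255, "offset": [0, 0, 0], "angular": [0, 0, 0.45]}]'

```text
t: 12.55
eef_pos: [0.6408, 0.0515, 0.1202]
tool_rot: [0.0, 0.74, 0.672, 0.0]
contact_force: [1.8, -0.6, 0.7]
gripper_width: 0.414
grasp_force: 60.1
```

```bash
python3 -c "
from h import *
to([.6413,.0509,.120],104.8)
"
```

```text
t 12.55 q [ 0.17  0.69 -0.48  1.74  0.42  0.82 -0.61] pos [0.6408 0.0515 0.1202] yawx 84.48 F [ 1.8 -0.6  0.7] T [-0.01 -0.03  0.29]
offset [-0.0005  0.0005  0.0002] ang [ 0.001  0.    -0.451]
```

Request:
drive_tool --deltas '[{"gripper": 255, "offset": [0, 0, 0], "angular": [0, 0, 0.16]}, {"gripper": 255, "offset": [0, 0, 0], "angular": [0, 0, 0.34]}, {"gripper": 255, "offset": [0, 0, 0], "angular": [0, 0, 0.45]}]'

```text
t: 12.85
eef_pos: [0.6409, 0.0515, 0.1202]
tool_rot: [0.0, 0.847, 0.532, 0.0]
contact_force: [2.9, -0.1, 0.5]
gripper_width: 0.408
grasp_force: 60.1
```

```bash
python3 -c "
from h import *
to([.6413,.0509,.120],104.8)
"
```

```text
t 12.85 q [ 0.11  0.67 -0.4   1.75  0.35  0.8  -0.91] pos [0.6409 0.0515 0.1202] yawx 64.25 F [ 2.9 -0.1  0.5] T [ 0.01 -0.16  0.34]
offset [-0.0004  0.0006  0.0002] ang [ 0.002  0.    -0.901]
```

Request:
drive_tool --deltas '[{"gripper": 255, "offset": [0, 0, 0], "angular": [0, 0, 0.05]}]'

```text
t: 12.95
eef_pos: [0.6409, 0.0515, 0.1202]
tool_rot: [0.001, 0.857, 0.516, 0.0]
contact_force: [1.3, -1.4, 0.9]
gripper_width: 0.411
grasp_force: 60.1
```

```bash
python3 -c "
from h import *
to([.6413,.0509,.120],104.8)
"
```

```text
t 12.95 q [ 0.1   0.67 -0.39  1.75  0.34  0.79 -0.94] pos [0.6409 0.0515 0.1202] yawx 62.12 F [ 1.3 -1.4  0.9] T [-0.03 -0.16  0.39]
offset [-0.0004  0.0006  0.0002] ang [ 0.002  0.    -0.948]
```

Request:
drive_tool --deltas '[{"gripper": 255, "offset": [0, 0, 0], "angular": [0, 0, 0.05]}]'

```text
t: 13.05
eef_pos: [0.641, 0.0515, 0.1202]
tool_rot: [0.001, 0.866, 0.5, 0.001]
contact_force: [1.3, -0.4, 0.2]
gripper_width: 0.409
grasp_force: 60.1
```

```bash
python3 -c "
from h import *
to([.6413,.0509,.120],104.8)
"
```

```text
t 13.05 q [ 0.1   0.67 -0.38  1.75  0.33  0.79 -0.97] pos [0.641  0.0515 0.1202] yawx 59.95 F [ 1.3 -0.4  0.2] T [-0.02 -0.21  0.35]
offset [-0.0004  0.0006  0.0002] ang [ 0.002  0.    -0.997]
```

Request:
drive_tool --deltas '[{"gripper": 255, "offset": [0, 0, 0], "angular": [0, 0, 0.05]}]'

```text
t: 13.15
eef_pos: [0.641, 0.0515, 0.1202]
tool_rot: [0.0, 0.876, 0.483, 0.001]
contact_force: [1.7, -1.4, 0.5]
gripper_width: 0.41
grasp_force: 60.1
```

```bash
python3 -c "
from h import *
to([.6413,.0509,.120],104.8)
for i in range(3): optics.read_camera('top'); print(bot.get_obs()['torque'].round(2))
"
```

```text
t 13.15 q [ 0.09  0.66 -0.37  1.75  0.32  0.79 -1.  ] pos [0.641  0.0515 0.1202] yawx 57.71 F [ 1.7 -1.4  0.5] T [-0.   -0.18  0.45]
offset [-0.0003  0.0006  0.0002] ang [ 0.002  0.    -1.047]
[ 0.1  -0.25  0.08]
[ 0.02 -0.35  0.  ]
[ 0.01 -0.32 -0.03]
```

Torque grew from 0.20 to about 0.40 N·m, so the nut is roughly 0.5–0.6 rad past touch: firm. I release and retreat.

Request:
drive_tool --deltas '[{"gripper": 60, "offset": [0, 0, 0], "angular": [0, 0, 0]}, {"gripper": 60, "offset": [0, 0, 0], "angular": [0, 0, 0]}, {"gripper": 60, "offset": [0, 0, 0], "angular": [0, 0, 0]}, {"gripper": 60, "offset": [0, 0, -0.04], "angular": [0, 0, 0]}, {"gripper": 60, "offset": [0, 0, -0.08], "angular": [0, 0, 0]}]'

```text
t: 13.8
eef_pos: [0.6393, 0.0513, 0.1994]
tool_rot: [-0.001, 0.876, 0.483, -0.002]
contact_force: [1.2, -0.8, 0.4]
gripper_width: 0.763
grasp_force: 0.0
```

Request:
drive_tool --deltas '[{"gripper": 60, "offset": [-0.1, -0.02, -0.05], "angular": [0, 0, 0]}, {"gripper": 60, "offset": [-0.1, -0.02, -0.05], "angular": [0, 0, 0]}, {"gripper": 60, "offset": [-0.1, -0.02, -0.05], "angular": [0, 0, 0]}, {"gripper": 60, "offset": [-0.1, -0.02, -0.05], "angular": [0, 0, 0]}]'

```text
t: 14.2
eef_pos: [0.5695, -0.0247, 0.2511]
tool_rot: [0.001, 0.877, 0.481, 0.0]
contact_force: [1.1, 0.1, -0.5]
gripper_width: 0.764
grasp_force: 0.0
```

```bash
python3 -c "
from h import *
to([.6413,.0509,.120],57.7)
cv2.imwrite('pics/w6.png',optics.read_camera('wrist'));m=optics.camera_model('wrist');np.save('w6.npy',m)
print(proj(m,[.6406,.0503,.076]),proj(m,[.562,.056,.025]))
"
```

```text
t 14.2 q [ 0.28  0.4  -0.44  1.84  0.2   0.95 -0.81] pos [ 0.5695 -0.0247  0.2511] yawx 57.55 F [ 1.1  0.1 -0.5] T [-0.04  0.01 -0.07]
offset [0.1024 0.0198 0.1311] ang [ 0.002  0.001 -0.003]
[361.03471275  64.3239347 ] [250.18034196 131.54195267]
```

View pics/w6.png

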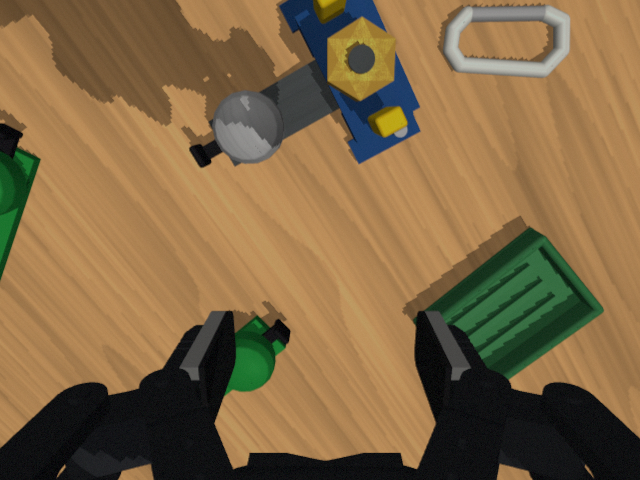

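Bell still home (dome (248,127), nut (361,59), matching predictions). Quick check that the nut has not turned back much.

```bash
python3 -c "
from h import *
m=np.load('w6.npy',allow_pickle=True).item(); im=cv2.imread('pics/w6.png')
H,S,V=cv2.split(cv2.cvtColor(im,cv2.COLOR_BGR2HSV))
k=(H>15)&(H<35)&(S>120)&(V>90); k[:10]=0;k[105:]=0;k[:,:322]=0;k[:,400:]=0
c,a,l=max(blobs(k,150),key=lambda b:b[1])
hull=cv2.convexHull(max(cv2.findContours(l.astype(np.uint8),0,1)[0],key=cv2.contourArea))
ap=cv2.approxPolyDP(hull,6,True)[:,0]; W=np.array([plane(m,*p,.076)[:2] for p in ap]); cc=W.mean(0); d=W-cc
print(cc,np.linalg.norm(d,axis=1).round(4),((np.degrees(np.arctan2(d[:,1],d[:,0]))-30)%60).round(1),'gripped at 27.7')
dm=plane(m,248,127,.025)[:2]-cc; t=np.radians(-4.2); print('dome rel nut, bracket x',dm@[np.cos(t),np.sin(t)],dm@[-np.sin(t),np.cos(t)])
"
```

```text
[0.64301614 0.05401535] [0.0285 0.0209 0.0224 0.0216 0.0198 0.0182] [46.4 23.6 27.3 35.5 34.4 29.8] gripped at 27.7
dome rel nut, bracket x -0.08070694959144241 -0.0007346635918586147
```

```bash
python3 -c "
from station import bot
print(bot.hand_in())"
```

```text
the job is handed in; nothing more can be done
None
```

I handed the job in at about 14 s on the robot clock: the bell's foot is home against the stop (dome axis measured 80.7 mm behind the nut axis, 80 nominal), and the nut is an estimated 0.5–0.6 rad past touch from noisy torque readings. The lugs, soap dish, sunglasses case and carabiner were not touched as far as I could tell, and the hand-in gave no verdict.

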